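# Set and lock the fence of a slab-cake portioning board

### The arm

A 6-joint arm with a two-finger parallel gripper is mounted at the origin on the work surface. World frame = base frame: x ahead of the robot, y to its left, z up, the work surface at z = 0. Lengths are in mm, angles in degrees, forces in N, time in s.
With the tool pointing down it reaches from about 300 to 850 mm from the base axis. Payload 4.2 kg.
Tool frame: the origin (TCP) lies on the centre line of the jaws, within the pads' length; the fingertips stand 14 mm ahead of it and the grasp point (between the pads) lies 5 mm behind it; z points along the fingers, y is the line along which they close (so a half turn about z gives the same grasp; the last joint's range is limited). The gripper opens to 91 mm and grips with 3 to 60 N. Pads are 32 mm wide; open, the fingers measure 118 mm over their backs; the gripper's body (76 mm by 178 mm) begins 60 mm behind the grasp point.
Start: joints at [-77.063, 18.312, 89.639, -0, 72.044, -1.146], TCP at [139.918, -557.732, 227.976] pointing down, gripper open.
Joint ranges: [-177.97, 177.97], [-48.28, 115.42], [12.27, 149.76], [-77.06, 257.06], [2.81, 150.46], [-146.56, 146.56]. Speed limits (degrees/s): [147.25, 147.25, 180, 180, 180, 180].

### API

Orientations are given as [roll, pitch, yaw] about the fixed x, y, z axes, in that order (R = Rz(yaw) Ry(pitch) Rx(roll)).
In Python, from workcell import env gives the robot as it stands.
- The arm moves only by the tool arm_command, never from a script. Its argument "motion" is a list of rows, each an object with "offset": the shift along the tool's x, y, z in m, a list of three; "spin": the turn about the tool's z in rad. In form: [{"offset": [tx, ty, tz], "spin": spin}, ...]. A call has 1 to 5 rows; each row shifts and turns the commanded pose from where the row before left it, along the tool's axes as they then stand; what a row does not reach is not made up. A row lasts 1/8 s, in which the tool goes at most 62.5 mm and 10.7 degrees, less where a joint would pass 70% of its speed; a pose out of reach is approached as far as the arm can. A call with a gripper value outside its range is refused whole. "jaw" is the finger opening in m, from 0 to 0.0912, set as the call begins (left out, the last holds). The fingers move at their own pace and stop on an object; "newtons" is the grip in N (left out, the last holds). Time passes only in rows, so rows that do not move let the fingers close. It gives the time, the measured TCP pose, the force, the opening and the grip force at its end, in the units of the state.
- env.state(): the state, without advancing time (a new reading comes with each control period).
- env.grab_frame(name): name is "side" or "top"; returns (picture, depth): 384x512x3 uint8, blue, green, red; 384x512 float32, mm along the optical axis (not along the pixel's ray), 0 where there is no reading.
- env.camera_model(name): a dict with "fx", "fy", "cx", "cy" (pixels), "k1" (the pictures are not rectified: a ray, as slopes to the right and down, at radius r is drawn at 1 + k1 r^2 times it, then the intrinsics apply), "eye" and "rotation" of the camera in the world. Camera axes: x right, y down, z forward; pixel columns grow to the right and rows downward; lengths in mm; the calibration is good to about 2 mm. A picture is of the moment at which its call begins. camera_model takes no time and is no camera call.
- env.job_done(): hands the job in; it is judged then, once.
Trained networks look in the newest picture that a camera, given by its name, has taken for a name from the list of things; names that differ only in an ending like _2 or _b are one class to them, and where a whole thing is asked for, a point or a joint stands for the part that bears it (a point fixed in the world has none). Each returns a list of dicts, best first, with "score" (0 to 1); they miss things now and then, are a little off and sometimes report something else, mostly with a low value. They report only what shows in the picture. A call takes as long as a camera call.
- env.boxes_of(camera, target): "bbox" ([left, top, right, bottom] in pixels, round what is visible of it).
- env.pinpoint(camera, target): "location" ([column, row] in pixels: a listed point, or the origin of a listed thing).
The state is a dict: "time_s": time; "qpos": joint angles; "qvel": joint speeds; "effort": joint torques, N m; "ee_pos": TCP position; "ee_rot": TCP orientation; "force": force on the tool from outside, world axes, zero at the start; "torque": the same for the moment, N m; "gripper_width": finger opening in mm; "gripper_force": force on a finger pad.
Only numpy, scipy, OpenCV 4.12 (cv2) and the standard library are available. Lean on these libraries where they do the work, as an engineer would, in place of code of your own. Each camera call takes 0.05 s, during which the arm holds its last target. There are 200 camera calls.

### The job

On the white portioning board, slide the steel fence by its wooden handle until its pointer is in line with the red rider, leaving the rider where it is. Then turn the orange wing knob backwards (anticlockwise from above) on its stud until its thread clicks and it drops, and turn it forwards (clockwise) until it is tight and presses the copper clamp plate down. Do not force the knob against its stops, leave everything else alone, and let go of it all.

Things in the scene. Friction and masses are not known exactly. Their poses are not given: they have to be found in the camera images.
- fence_handle (a point): Centre of the upright round wooden handle on the fence: 20 mm diameter, 42 mm tall, its top 19 mm above this point; the metal block below it (34 x 24 mm) begins 23 mm under this point. The fence is a steel blade 220 x 6 mm, 58 mm high above the table. It slides along the white board's y axis (this point's axes are the board's) with about 7 N drag and stays where it is left.
- fence_pointer (a point): The fence's small black pointer, 28 mm above the table, at the end of the blade on the board's +x side. It moves with the fence along the board's y axis.
- rider_mark (a point): Fin of the red rider (block 16 x 12 x 8 mm with a thin fin) on the board's +x edge beside the pointer's path, 28 mm above the table; axes of the board. The pointer is in line when both have the same position along the board's y. The rider slides if pushed: do not touch it.
- fence (a joint): Travel of the fence along the board's +y, m, 0 to 0.07.
- clamp (a joint): How far the copper clamp plate is pressed down, m: 0 free, about 0.0025 with the knob tight. It is a slotted, sprung plate carried by the fence, round the stud, its free top 35 mm above the table. It resists with 3.7 N at first and 1.2 N more per mm.
- stud_axis (a point): On the axis of the upright brass stud (28 mm diameter, fixed to the board), at the flat crown of its thread, 50 mm above the table; axes of the board, which tell nothing of where the thread begins. Three gaps in the crown, 120 degrees apart, let the knob's three inner pins drop, each with about 9 degrees of play.
- stud_top (a point): Top of the stud, on its axis, 58 mm above the table, inside the knob. At the back of each gap a hard stop tooth stands 3.5 mm higher than the crown. It blocks the knob if it is turned forwards while still on the crown, if it is turned back beyond a gap, and at the end of tightening.
- knob_grip (a point): Grip point of the orange bar of the loose wing knob (120 g), on the knob's axis. The bar is 60 mm long along this point's x, 14 mm thick along its y, 30 mm tall; its top is 8 mm above this point and the round black cap under it (38 mm diameter) 22 mm below. At the start the knob stands unthreaded on the crown, this point 98 mm above the table.
- knob_rim (a point): Centre of the knob's lower rim (44 mm diameter), 56 mm below knob_grip. Turned backwards (anticlockwise from above) 15 to 95 degrees under a light push (a few N), the knob finds the gaps and can drop 6.5 mm, to the clamp plate. From where it first drops, it turns forwards freely 25 degrees, is drawn down 3 mm by 68 degrees, then runs level (tight, it stays) to the hard stop at 88.

How it is judged:
By the outcome, as a careful person would: the job done as asked, in the order asked, and still so for the second after the job is handed in, with the robot touching nothing.
It also fails if it takes over 72 s, if anything falls off the work surface, if the arm or the gripper's body presses on something with over 40 N, if the wrist force passes 120 N, or if a joint passes its speed limit or range.

## Working session

There is one attempt and no reset: what is moved stays moved. The work goes in short steps, Python scripts to look and compute and a tool call to move; the robot and the scene stay as the last step left them, time stands still between calls to the robot, and variables do not carry over. Pictures are saved under pics/ and viewed, at most 10 in all, crops included, and the job is handed in when it is done.

Besides the shell and the picture viewer there is one more tool, called after "Call:" in YAML: its name, and indented under it one key for each argument. arm_command: Moves the arm, as the interface text tells. Its arguments: {"type":"object","properties":{"motion":{"type":"array"},"jaw":{"type":"number"},"newtons":{"type":"number"}},"required":["motion"]}

```bash
mkdir -p pics; cat > h.py <<'E'
from workcell import env
import numpy as np, cv2
from scipy.spatial.transform import Rotation as R
def ray(cam,px):
    m=env.camera_model(cam)
    d=np.array([(px[0]-m['cx'])/m['fx'],(px[1]-m['cy'])/m['fy']]);u=d.copy()
    for _ in range(20): u=d/(1+m['k1']*(u@u))
    return np.array(m['eye'],float),np.array(m['rotation'],float).reshape(3,3)@np.array([u[0],u[1],1.])
def at_z(cam,px,z):
    e,r=ray(cam,px); return e+r*(z-e[2])/r[2]
def tri(p1,p2):
    e1,r1=ray('top',p1);e2,r2=ray('side',p2)
    A=np.stack([r1,-r2],1);s=np.linalg.lstsq(A,e2-e1,rcond=None)[0]
    a=e1+s[0]*r1;b=e2+s[1]*r2
    return (a+b)/2,np.linalg.norm(a-b)
E
python3 - <<'E'
from h import *
print(env.camera_model('top'));print(env.camera_model('side'))
Z=dict(fence_handle=None,fence_pointer=28,rider_mark=28,stud_axis=50,knob_grip=98,knob_rim=42)
ims={}
for c in('top','side'):
    ims[c],_=env.grab_frame(c);cv2.imwrite(f'pics/{c}0.png',ims[c])
for n,z in Z.items():
    P={}
    for c in('top','side'):
        r=env.pinpoint(c,n);print(n,c,[(np.round(q['location'],1).tolist(),round(q['score'],2)) for q in r[:2]],end=' ')
        if r:
            P[c]=r[0]['location']
            if z: print(np.round(at_z(c,P[c],z),1))
    if len(P)==2: print('tri',tri(P['top'],P['side']))
print(env.state())
E
```

```text
{'fx': 469.4200817972845, 'fy': 469.4200817972845, 'cx': 262.23292218973944, 'cy': 196.31062444243497, 'k1': 0.003829120232772476, 'eye': array([560.07665427,  40.12903168, 777.39933088]), 'rotation': array([-1.77554279e+02, -1.17405422e-01, -8.98992857e+01])}
{'fx': 422.8665758568313, 'fy': 422.8665758568313, 'cx': 249.04550366517606, 'cy': 191.05769891484331, 'k1': -0.017083252491956545, 'eye': array([ 508.7279282 , -445.18402213,  550.47812478]), 'rotation': array([-134.82788845,    0.53344523,  -10.26449026])}
fence_handle top [([323.7, 199.2], 0.63), ([387.9, 218.5], 0.43)] fence_handle side [([254.7, 225.7], 0.89)] Traceback (most recent call last):
  File "<stdin>", line 14, in <module>
  File "h.py", line 12, in tri
    e1,r1=ray('top',p1);e2,r2=ray('side',p2)
          ~~~^^^^^^^^^^
  File "h.py", line 8, in ray
    return np.array(m['eye'],float),np.array(m['rotation'],float).reshape(3,3)@np.array([u[0],u[1],1.])
                                    ~~~~~~~~~~~~~~~~~~~~~~~~~~~~~~~~~~~~~^^^^^
ValueError: cannot reshape array of size 3 into shape (3,3)
```

View pics/top0.png

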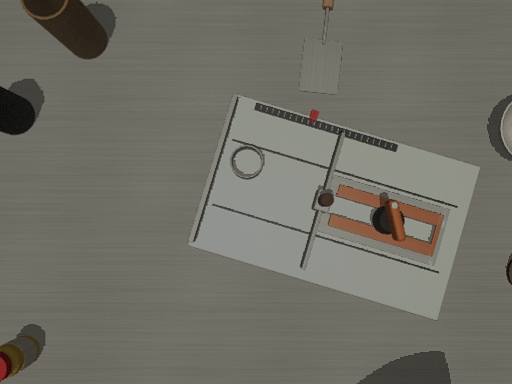

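View pics/side0.png

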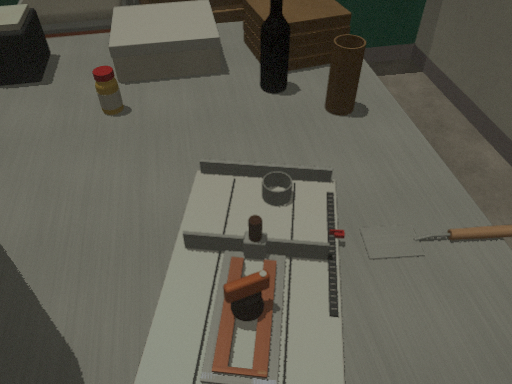

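```bash
sed -i "s/np.array(m\['rotation'\],float).reshape(3,3)@/R.from_euler('xyz',m['rotation'],degrees=True).as_matrix()@/" h.py
cat > m.py <<'E'
from h import *
import sys
Z=dict(fence_handle=None,fence_pointer=28,rider_mark=28,stud_axis=50,knob_grip=98,knob_rim=42)
def look(names):
    D={}
    for c in('top','side'): _,D[c]=env.grab_frame(c)
    for n in names:
        P={};z=Z[n]
        for c in('top','side'):
            r=env.pinpoint(c,n);print(n,c,[(np.round(q['location'],1).tolist(),round(q['score'],2)) for q in r[:2]],end=' ')
            if r:
                P[c]=r[0]['location']
                if z: print(np.round(at_z(c,P[c],z),1),end=' ')
        print()
        if len(P)==2: print('   tri',tri(P['top'],P['side']))
if __name__=='__main__': look(sys.argv[1:] or Z)
E
python3 m.py; python3 - <<'E'
from h import *
# board direction from the printed scale bar and board edges (z~10)
a=at_z('top',(237,96),12);b=at_z('top',(478,167),12);d=a-b;print('board y dir deg',np.degrees(np.arctan2(d[1],d[0])))
a=at_z('top',(341,135),58);b=at_z('top',(304,268),58);d=a-b;print('board x dir deg',np.degrees(np.arctan2(d[1],d[0])),np.linalg.norm(d))
a=at_z('top',(393,203),106);b=at_z('top',(400,238),106);d=a-b;print('bar',a,b,np.degrees(np.arctan2(d[1],d[0])),np.linalg.norm(d))
im=cv2.imread('pics/top0.png')[90:290,230:450];cv2.imwrite('pics/c0.png',cv2.resize(im,None,fx=3,fy=3,interpolation=cv2.INTER_CUBIC))
s=env.state();print(s['ee_pos'],s['ee_rot'])
E
```

```text
fence_handle top [([324.3, 199.6], 0.6)] fence_handle side [([253.7, 226.9], 0.67)] 
   tri (array([583.63778298, -53.27001555,  80.5819891 ]), np.float64(2.9864741204411054))
fence_pointer top [([339.6, 136.6], 0.96)] [688.4 -85.5  28. ] fence_pointer side [([328.9, 260.4], 0.63), ([257.5, 226.7], 0.41)] [689.1 -95.   28. ] 
   tri (array([691.5352058 , -87.63421213,  17.13190536]), np.float64(2.6598775560492056))
rider_mark top [([313.1, 118.0], 0.61)] [718.4 -43.   28. ] rider_mark side [([336.3, 233.5], 0.41)] [716.8 -47.2  28. ] 
   tri (array([719.10316605, -43.46978727,  23.05893229]), np.float64(0.6662717488189287))
stud_axis top [([387.2, 218.3], 0.96), ([342.4, 135.0], 0.2)] [ 557.4 -154.9   50. ] stud_axis side [] 
knob_grip top [([397.0, 223.8], 0.96)] [ 549.7 -156.1   98. ] knob_grip side [([247.0, 282.7], 0.58)] [ 554.3 -155.5   98. ] 
   tri (array([ 551.94486364, -156.03015633,   99.16865275]), np.float64(4.51586436532347))
knob_rim top [([385.4, 219.3], 0.95)] [ 555.8 -154.2   42. ] knob_rim side [([248.1, 308.5], 0.86)] [ 554.4 -159.5   42. ] 
   tri (array([ 555.37562616, -155.85217727,   35.42297114]), np.float64(0.8385564993849673))
board y dir deg 73.55208816710235
board x dir deg -15.732427173439255 212.08796388077266
bar [ 579.51923044 -148.35421356  106.        ] [ 529.59377569 -157.82789466  106.        ] 10.744502784483252 50.8163523537222
[ 139.94739945 -557.72352922  227.99708044] [ 1.79991540e+02 -3.69281469e-04  1.40836428e+01]
```

View pics/c0.png

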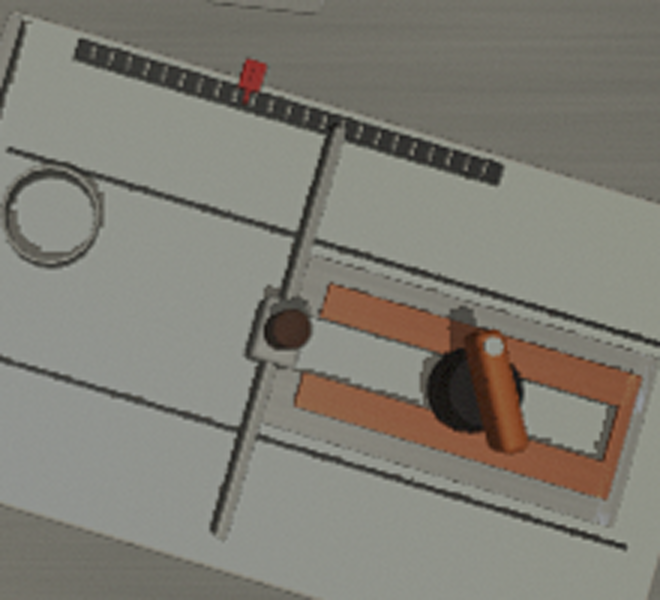

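The pictures show the blade with its handle at (324,199), the pointer tip at about (341,134), the rider at (314,117), and the knob bar from (393,203) to (400,238). Board yaw is about −16°, and the fence has to move about 49 mm along +y.

Call:
arm_command:
  motion:
    - {"offset": [0.042, -0.029, 0.0], "spin": 0}
    - {"offset": [0.042, -0.029, 0.0], "spin": 0}
    - {"offset": [0.042, -0.029, 0.0], "spin": 0}
    - {"offset": [0.042, -0.029, 0.0], "spin": 0}
    - {"offset": [0.042, -0.029, 0.0], "spin": 0}
  jaw: 0.06

```text
time_s: 1.52
ee_pos: [309.3, -364.7, 228.2]
ee_rot: [180.0, -0.0, 14.1]
force: [-0.3, 0.3, 0.6]
gripper_width: 59.9
gripper_force: 0.0
```

Call:
arm_command:
  motion:
    - {"offset": [0.042, -0.029, 0.0], "spin": 0}
    - {"offset": [0.042, -0.029, 0.0], "spin": 0}
    - {"offset": [0.042, -0.029, 0.0], "spin": 0}
    - {"offset": [0.042, -0.029, 0.0], "spin": 0}
    - {"offset": [0.042, -0.029, 0.0], "spin": 0}

```text
time_s: 2.15
ee_pos: [477.8, -172.9, 228.2]
ee_rot: [180.0, -0.0, 14.1]
force: [1.1, -0.2, 1.2]
gripper_width: 59.8
gripper_force: 0.0
```

Call:
arm_command:
  motion:
    - {"offset": [0.042, -0.029, 0.0], "spin": 0}
    - {"offset": [0.042, -0.029, 0.0], "spin": 0}
    - {"offset": [0.042, -0.029, 0.0], "spin": 0}
    - {"offset": [0, 0, 0], "spin": 0.17}
    - {"offset": [0, 0, 0], "spin": 0.17}

```text
time_s: 2.78
ee_pos: [578.2, -58.4, 227.6]
ee_rot: [180.0, 0.0, -5.6]
force: [-0.2, -0.9, -0.2]
gripper_width: 60.0
gripper_force: 0.0
```

Call:
arm_command:
  motion:
    - {"offset": [0, 0, 0], "spin": 0.17}
    - {"offset": [0, 0, 0], "spin": 0.0}
    - {"offset": [0, 0, 0], "spin": 0}

```text
time_s: 3.15
ee_pos: [577.7, -59.2, 228.0]
ee_rot: [180.0, -0.0, -15.0]
force: [-0.3, -0.4, 0.5]
gripper_width: 60.4
gripper_force: 0.0
```

Call:
arm_command:
  motion:
    - {"offset": [0.004, -0.0073, 0.05], "spin": 0.017}
    - {"offset": [0, 0, 0.05], "spin": 0}
    - {"offset": [0, 0, 0.03], "spin": 0}
    - {"offset": [0, 0, 0.018], "spin": 0}
    - {"offset": [0, 0, 0], "spin": 0}

```text
time_s: 3.78
ee_pos: [582.5, -53.2, 78.6]
ee_rot: [180.0, 0.2, -16.0]
force: [-1.1, 0.2, 0.7]
gripper_width: 59.8
gripper_force: 0.0
```

Call:
arm_command:
  motion:
    - {"offset": [0, 0, 0], "spin": 0}
    - {"offset": [0, 0, 0], "spin": 0}
    - {"offset": [0, 0, 0], "spin": 0}
    - {"offset": [0, 0, 0], "spin": 0}
  jaw: 0.01
  newtons: 25

```text
time_s: 4.28
ee_pos: [583.6, -53.6, 80.4]
ee_rot: [180.0, -0.0, -16.1]
force: [-1.5, -6.4, 2.4]
gripper_width: 22.8
gripper_force: 3.1
```

Call:
arm_command:
  motion:
    - {"offset": [0, 0, 0], "spin": 0}
    - {"offset": [0, 0, 0], "spin": 0}
    - {"offset": [0, 0, 0], "spin": 0}

```text
time_s: 4.65
ee_pos: [583.4, -54.4, 80.4]
ee_rot: [179.9, -0.0, -16.1]
force: [-2.0, -5.4, 3.1]
gripper_width: 19.4
gripper_force: 25.0
```

Call:
arm_command:
  motion:
    - {"offset": [0, -0.009, 0], "spin": 0}
    - {"offset": [0, -0.009, 0], "spin": 0}
    - {"offset": [0, -0.009, 0], "spin": 0}
    - {"offset": [0, -0.009, 0], "spin": 0}
    - {"offset": [0, -0.006, 0], "spin": 0}

```text
time_s: 5.28
ee_pos: [595.3, -14.5, 80.4]
ee_rot: [179.8, -0.1, -16.0]
force: [-1.0, -8.4, 2.5]
gripper_width: 19.6
gripper_force: 25.0
```

```bash
python3 m.py fence_pointer rider_mark fence_handle; python3 - <<'E'
from h import *
s=env.state();print(s['ee_pos'],s['force'],s['gripper_width'],s['time_s'])
a,_=env.grab_frame('top');b,_=env.grab_frame('side')
f=lambda i:cv2.resize(i,None,fx=8,fy=8,interpolation=cv2.INTER_CUBIC)
cv2.imwrite('pics/a1.png',np.hstack([f(a[100:160,285:335]),f(b[215:275,300:350])]))
E
```

```text
fence_pointer top [] fence_pointer side [([325.8, 237.4], 0.7)] [698.  -51.7  28. ] 
rider_mark top [([309.3, 115.7], 0.6)] [722.1 -36.9  28. ] rider_mark side [([334.7, 232.2], 0.62)] [715.1 -44.2  28. ] 
   tri (array([721.46612089, -37.25470685,  18.88586483]), np.float64(5.216565331171069))
fence_handle top [] fence_handle side [] 
[595.50504768 -13.8428925   80.37261321] [-0.70747365 -4.83577327  2.45660321] 19.423640941318897 5.675
```

View pics/a1.png

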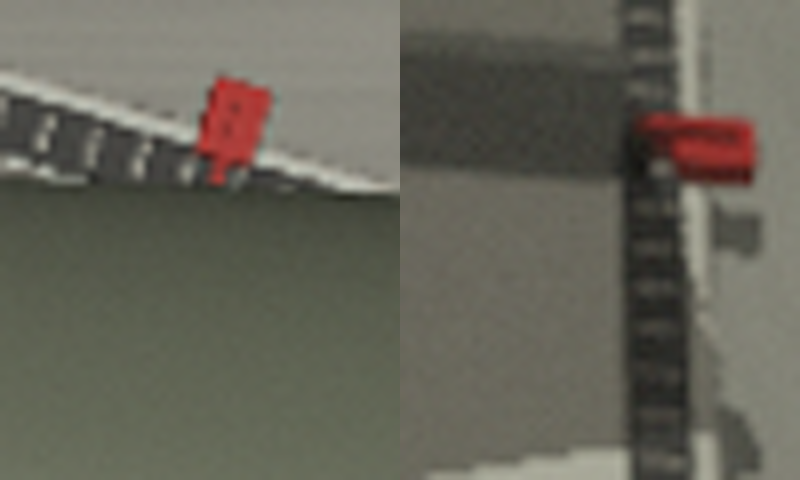

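The rider's fin tip shows in the top view at about (312.2,122.5). In the side view the pointer is close to the rider, at about (330,233). I'll work out the exact remaining distance from the unobstructed first pictures.

```bash
python3 - <<'E'
from h import *
a=cv2.imread('pics/top0.png');b=cv2.imread('pics/side0.png')
f=lambda i:cv2.resize(cv2.convertScaleAbs(i,alpha=1.4),None,fx=10,fy=10,interpolation=cv2.INTER_CUBIC)
cv2.imwrite('pics/a2.png',np.hstack([f(a[108:158,308:350]),f(b[225:275,312:348])]))
hsv=cv2.cvtColor(a,cv2.COLOR_BGR2HSV).astype(int)
m=((hsv[...,1]>140)&((hsv[...,0]<8)|(hsv[...,0]>172)));m[:105]=0;m[130:]=0;m[:,:300]=0;m[:,330:]=0
ys,xs=np.nonzero(m);print(len(xs),xs.mean(),ys.mean());
for r in range(ys.min(),ys.max()+1): print(r,xs[ys==r])
e=at_z('top',(xs.mean(),ys.mean()),20);print(e)
E
```

```text
72 313.4861111111111 115.30555555555556
110 [312 313 314]
111 [312 313 314 315 316 317]
112 [311 312 313 314 315 316 317 318]
113 [311 312 313 314 315 316 317]
114 [311 312 313 314 315 316 317]
115 [310 311 312 313 314 315 316 317]
116 [310 311 312 313 314 315 316]
117 [310 311 312 313 314 315 316]
118 [310 311 312 313 314 315 316]
119 [311 312 313 314 315]
120 [312 313 315]
121 [312]
122 [312]
123 [311 312]
[724.50246346 -44.52574979  20.        ]
```

View pics/a2.png

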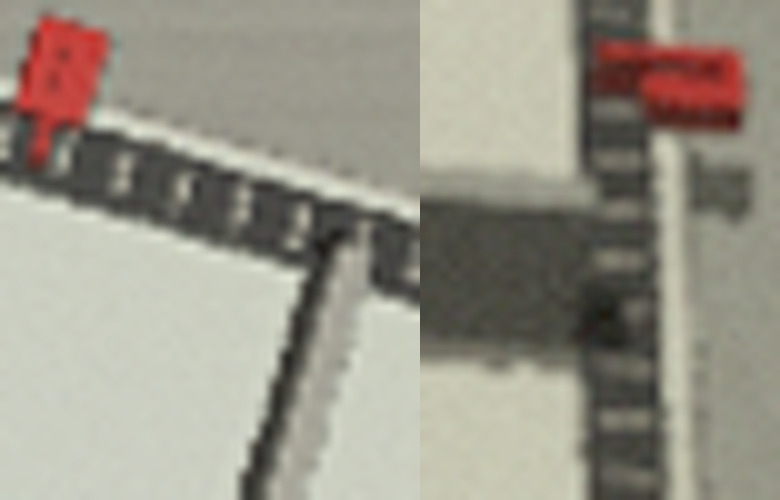

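```bash
python3 - <<'E'
from h import *
g=cv2.cvtColor(cv2.imread('pics/top0.png'),cv2.COLOR_BGR2GRAY)
for r in (140,148,156,228,240,252,260):
    c=int(341-(r-135)*0.278); print(r,c-9,g[r,c-9:c+8].tolist())
E
```

```text
140 330 [145, 146, 144, 145, 146, 148, 134, 47, 43, 75, 121, 116, 115, 125, 146, 145, 145]
148 328 [145, 146, 145, 145, 146, 143, 113, 39, 54, 94, 119, 118, 121, 137, 146, 145, 144]
156 326 [144, 147, 144, 145, 148, 137, 50, 43, 78, 123, 118, 118, 129, 147, 145, 146, 146]
228 306 [146, 147, 148, 148, 134, 53, 48, 86, 138, 127, 121, 119, 136, 136, 136, 133, 133]
240 302 [145, 146, 145, 146, 138, 67, 48, 68, 114, 130, 126, 123, 130, 147, 147, 146, 145]
252 299 [145, 145, 147, 139, 80, 50, 53, 91, 139, 128, 119, 124, 146, 147, 146, 146, 146]
260 297 [144, 147, 148, 138, 70, 49, 65, 111, 131, 126, 128, 137, 148, 146, 146, 146, 146]
```

```bash
python3 - <<'E'
from h import *
P=np.array([at_z('top',p,58)[:2] for p in [(341.3,140),(338.75,148),(336.15,156),(311.8,240),(308.1,252),(305.6,260)]])
k,c=np.polyfit(P[:,0],P[:,1],1);print('blade yaw',np.degrees(np.arctan(k)),P[:,1]-k*P[:,0]-c)
Q=np.array([at_z('top',p,12)[:2] for p in [(237,96),(478,167)]]);d=Q[0]-Q[1];print('edge',np.degrees(np.arctan2(d[1],d[0]))-90)
for yaw in(np.arctan(k),np.radians(-16.2)):
    y=np.array([-np.sin(yaw),np.cos(yaw)])
    b=P.mean(0)
    # extrapolated blade point near pointer
    b=np.array([690,k*690+c])
    for n,p,z in(('fin',(311.8,122.5),28),('blk',(313.9,114.5),20)):
        q=at_z('top',p,z)[:2];print(n,q,(q-b)@y)
    print('travel', (np.array([595.5,-13.84])-[583.4,-54.4])@y)
E
```

```text
blade yaw -16.615664204062668 [-0.28580433  0.0067844   0.37614584 -0.27011582 -0.02170855  0.19469847]
edge -16.447911832897645
fin [711.09139651 -40.88629423] 49.624520879527275
blk [725.8252665  -45.20295084] 49.701264059698694
travel 42.32639352125975
fin [711.09139651 -40.88629423] 49.57096726193095
blk [725.8252665  -45.20295084] 49.53632786482913
travel 42.3253042741315
```

Call:
arm_command:
  motion:
    - {"offset": [0, -0.003, 0], "spin": 0}
    - {"offset": [0, -0.003, 0], "spin": 0}
    - {"offset": [0, -0.0013, 0], "spin": 0}
    - {"offset": [0, 0, 0], "spin": 0}
    - {"offset": [0, 0, 0], "spin": 0}

```text
time_s: 6.4
ee_pos: [597.5, -7.2, 80.4]
ee_rot: [179.9, -0.1, -16.1]
force: [-0.3, -6.3, 3.2]
gripper_width: 19.4
gripper_force: 25.0
```

Call:
arm_command:
  motion:
    - {"offset": [0, 0, 0], "spin": 0}
    - {"offset": [0, 0, 0], "spin": 0}
    - {"offset": [0, 0, -0.025], "spin": 0}
    - {"offset": [0, 0, -0.045], "spin": 0}
    - {"offset": [0, 0, -0.045], "spin": 0}
  jaw: 0.05

```text
time_s: 7.02
ee_pos: [596.9, -5.2, 195.7]
ee_rot: [-180.0, 0.1, -16.1]
force: [1.1, 0.2, 0.1]
gripper_width: 49.7
gripper_force: 0.0
```

Call:
arm_command:
  motion:
    - {"offset": [-0.04, 0.03, 0], "spin": -0.15}
    - {"offset": [-0.04, 0.03, 0], "spin": -0.15}
    - {"offset": [-0.04, 0.03, 0], "spin": -0.15}
    - {"offset": [-0.04, 0.03, 0], "spin": 0}
    - {"offset": [-0.01, 0.02, 0], "spin": 0}

```text
time_s: 7.65
ee_pos: [424.3, -136.9, 195.0]
ee_rot: [-180.0, 0.0, 9.6]
force: [0.5, -0.1, -0.6]
gripper_width: 49.9
gripper_force: 0.0
```

```bash
python3 m.py fence_pointer rider_mark knob_grip; python3 - <<'E'
from h import *
s=env.state();print(s['ee_pos'],s['ee_rot'],s['force'],s['time_s'])
a,_=env.grab_frame('top');b,_=env.grab_frame('side')
cv2.imwrite('pics/top1.png',a);cv2.imwrite('pics/side1.png',b)
f=lambda i:cv2.resize(cv2.convertScaleAbs(i,alpha=1.4),None,fx=10,fy=10,interpolation=cv2.INTER_CUBIC)
cv2.imwrite('pics/a3.png',np.hstack([f(a[105:165,295:335]),f(b[210:270,310:346])]))
g=cv2.cvtColor(a,cv2.COLOR_BGR2GRAY)
for r in (140,148,156,164,172): print(r,295,g[r,295:325].tolist())
hsv=cv2.cvtColor(a,cv2.COLOR_BGR2HSV).astype(int)
m=((hsv[...,1]>140)&((hsv[...,0]<8)|(hsv[...,0]>172)));m[:105]=0;m[130:]=0;m[:,:300]=0;m[:,330:]=0
ys,xs=np.nonzero(m);print(len(xs),xs.mean(),ys.mean())
E
```

```text
fence_pointer top [([311.0, 125.0], 0.84)] [707.  -39.6  28. ] fence_pointer side [([328.1, 233.1], 0.91)] [704.3 -44.   28. ] 
   tri (array([707.17604082, -39.9573878 ,  22.68585579]), np.float64(1.808485070611255))
rider_mark top [([312.7, 118.5], 0.51)] [717.6 -42.4  28. ] rider_mark side [([335.1, 232.3], 0.69)] [715.7 -44.5  28. ] 
   tri (array([717.46143571, -42.49091516,  25.34261777]), np.float64(1.3538745099379381))
knob_grip top [([398.0, 221.3], 0.91)] [ 553.3 -157.6   98. ] knob_grip side [] 
[ 427.01619231 -135.67699115  194.80705734] [-1.79977776e+02  4.16342884e-03  9.74743969e+00] [-0.48576662 -0.42542892  0.01018313] 8.05
140 295 [151, 151, 151, 153, 151, 151, 152, 154, 142, 70, 82, 126, 124, 122, 128, 155, 151, 152, 152, 151, 151, 150, 151, 153, 152, 152, 151, 152, 151, 151]
148 295 [151, 152, 153, 151, 153, 153, 140, 63, 104, 125, 127, 130, 141, 153, 152, 152, 152, 151, 152, 151, 151, 150, 150, 152, 152, 153, 151, 152, 150, 152]
156 295 [151, 152, 155, 154, 136, 78, 133, 128, 124, 134, 155, 151, 152, 152, 153, 152, 151, 152, 152, 151, 152, 152, 152, 150, 151, 151, 153, 151, 152, 152]
164 295 [153, 143, 71, 92, 135, 129, 123, 109, 149, 149, 149, 155, 156, 158, 153, 129, 114, 97, 74, 72, 58, 51, 61, 88, 132, 148, 147, 148, 155, 153]
172 295 [70, 113, 132, 128, 124, 122, 135, 137, 136, 137, 137, 138, 141, 137, 138, 137, 134, 135, 133, 132, 133, 135, 134, 136, 136, 135, 135, 135, 139, 132]
69 313.5652173913044 114.84057971014492
```

View pics/a3.png

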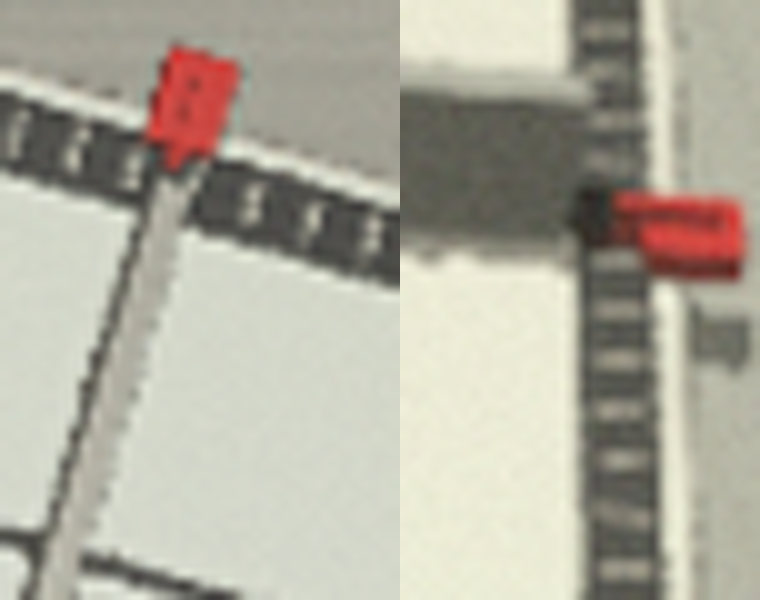

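View pics/top1.png

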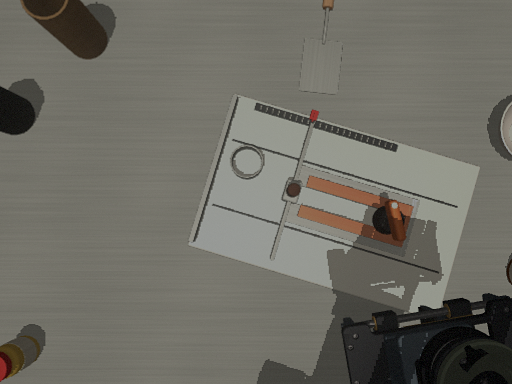

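The pictures show the pointer against the rider's fin at about (312,123) in the top view. In the side view the pointer is at (329.5,231) and the fin on the same row. Next I'll quantify that and find the knob's bar.

```bash
python3 - <<'E'
from h import *
P=np.array([at_z('top',p,58)[:2] for p in [(307.2,140),(304.6,148),(302.2,156)]])
yaw=np.radians(-16.5);y=np.array([-np.sin(yaw),np.cos(yaw)])
q=at_z('top',(311.8,122.5),28)[:2];print('remaining',[(q-p)@y for p in P])
for n in('top0','top1'):
    a=cv2.imread(f'pics/{n}.png');hsv=cv2.cvtColor(a,cv2.COLOR_BGR2HSV)
    m=(cv2.inRange(hsv,(5,165,60),(16,255,255)))
    m[:190]=0;m[250:]=0;m[:,:380]=0;m[:,412:]=0
    nl,l,st,ce=cv2.connectedComponentsWithStats(m);
    i=1+np.argmax(st[1:,4]);print(n,st[1:][:,:5].tolist())
    c=np.argwhere(l==i)[:,::-1].astype(np.float32);r=cv2.minAreaRect(c);print(r)
    W=np.array([at_z('top',p,104)[:2] for p in c],np.float32);r=cv2.minAreaRect(W);print(r,W.mean(0))
    print(hsv[215:226:5,392:404].tolist())
E
```

```text
remaining [np.float64(-0.5375362797238186), np.float64(-0.881827949066329), np.float64(-0.9305889621449346)]
top0 [[386, 200, 20, 41, 346], [389, 220, 1, 1, 1], [389, 222, 1, 1, 1], [392, 236, 1, 1, 1]]
((395.20587158203125, 220.1764373779297), (41.65065383911133, 12.907363891601562), 77.47119140625)
((555.0247192382812, -151.8054962158203), (59.417903900146484, 18.557260513305664), 11.945602416992188) [ 553.73694 -152.94223]
[[[10, 182, 109], [11, 173, 131], [12, 165, 141], [12, 160, 140], [12, 172, 139], [11, 179, 137], [11, 173, 137], [10, 186, 130], [10, 188, 107], [7, 68, 34], [8, 74, 38], [9, 133, 92]], [[10, 189, 70], [10, 177, 104], [11, 171, 128], [11, 170, 141], [13, 159, 141], [12, 162, 142], [11, 171, 139], [11, 181, 137], [10, 185, 131], [10, 188, 110], [12, 150, 51], [0, 0, 22]], [[10, 165, 62], [9, 169, 68], [10, 178, 99], [10, 180, 125], [11, 168, 138], [13, 162, 140], [12, 165, 141], [11, 176, 138], [10, 174, 138], [10, 183, 131], [10, 197, 110], [13, 55, 98]]]
top1 [[385, 200, 21, 41, 344], [390, 226, 1, 1, 1], [392, 236, 1, 1, 1], [393, 239, 2, 2, 2]]
((395.8396911621094, 220.18869018554688), (41.48288345336914, 13.049251556396484), 74.05460357666016)
((555.0090942382812, -152.73037719726562), (59.195281982421875, 18.78353500366211), 15.450275421142578) [ 554.07434 -153.67404]
[[[10, 181, 114], [11, 172, 138], [12, 167, 148], [12, 161, 147], [12, 165, 147], [11, 171, 146], [11, 182, 143], [10, 181, 135], [10, 190, 113], [5, 85, 36], [15, 33, 31], [10, 112, 57]], [[11, 161, 57], [9, 180, 68], [9, 179, 77], [9, 161, 87], [11, 175, 89], [11, 167, 87], [10, 171, 85], [10, 172, 83], [10, 188, 80], [10, 172, 74], [11, 159, 48], [68, 93, 11]], [[8, 164, 56], [11, 172, 55], [12, 207, 64], [10, 181, 76], [11, 177, 85], [10, 173, 90], [10, 167, 90], [12, 192, 85], [11, 194, 83], [10, 180, 85], [10, 185, 76], [10, 150, 61]]]
```

Call:
arm_command:
  motion:
    - {"offset": [0.0413, 0.0136, 0], "spin": 0}
    - {"offset": [0.0413, 0.0136, 0], "spin": 0}
    - {"offset": [0.0413, 0.0136, 0], "spin": 0}
    - {"offset": [0, 0, 0], "spin": -0.057}
    - {"offset": [0, 0, 0], "spin": 0}

```text
time_s: 8.78
ee_pos: [555.8, -155.4, 194.3]
ee_rot: [-180.0, 0.1, 12.9]
force: [-0.2, 0.1, 0.0]
gripper_width: 49.5
gripper_force: 0.0
```

Call:
arm_command:
  motion:
    - {"offset": [0, 0, 0.04], "spin": 0}
    - {"offset": [0, 0, 0.04], "spin": 0}
    - {"offset": [0, 0, 0.02], "spin": 0}
    - {"offset": [0, 0, 0], "spin": 0}
    - {"offset": [0, 0, 0], "spin": 0}

```text
time_s: 9.4
ee_pos: [556.2, -156.0, 96.1]
ee_rot: [179.9, -0.1, 12.9]
force: [-0.6, -0.2, 0.8]
gripper_width: 50.2
gripper_force: 0.0
```

Call:
arm_command:
  motion:
    - {"offset": [0, 0, 0], "spin": 0}
    - {"offset": [0, 0, 0], "spin": 0}
    - {"offset": [0, 0, 0], "spin": 0}
    - {"offset": [0, 0, 0], "spin": 0}
    - {"offset": [0, 0, 0], "spin": 0}
  jaw: 0.005
  newtons: 15

```text
time_s: 10.02
ee_pos: [555.6, -156.0, 95.1]
ee_rot: [180.0, -0.0, 12.9]
force: [0.6, -0.5, 0.6]
gripper_width: 13.9
gripper_force: 15.0
```

Call:
arm_command:
  motion:
    - {"offset": [0, 0, 0], "spin": 0}
    - {"offset": [0, 0, 0], "spin": 0}
    - {"offset": [0, 0, 0], "spin": 0}

```text
time_s: 10.4
ee_pos: [555.6, -156.0, 95.1]
ee_rot: [180.0, -0.0, 12.9]
force: [0.4, -0.7, 1.2]
gripper_width: 13.7
gripper_force: 15.0
```

Call:
arm_command:
  motion:
    - {"offset": [0, 0, 0.001], "spin": 0}
    - {"offset": [0, 0, 0.0005], "spin": 0}
    - {"offset": [0, 0, 0], "spin": 0}
  newtons: 25

```text
time_s: 10.78
ee_pos: [555.7, -156.1, 94.7]
ee_rot: [180.0, -0.0, 12.9]
force: [-1.8, -0.2, 7.8]
gripper_width: 13.5
gripper_force: 25.0
```

Call:
arm_command:
  motion:
    - {"offset": [0, 0, -0.0005], "spin": -0.05}
    - {"offset": [0, 0, 0], "spin": -0.05}
    - {"offset": [0, 0, 0], "spin": -0.05}
    - {"offset": [0, 0, 0], "spin": -0.05}
    - {"offset": [0, 0, 0], "spin": 0}

```text
time_s: 11.4
ee_pos: [556.1, -155.8, 94.8]
ee_rot: [180.0, -0.1, 24.4]
force: [-0.1, 0.7, 6.1]
gripper_width: 13.9
gripper_force: 25.0
```

```bash
cat > s.py <<'E'
from workcell import env
s=env.state();print(s['time_s'],s['ee_pos'].round(2),s['ee_rot'].round(2),s['force'].round(1),s['torque'].round(2),s['gripper_width'])
E
python3 s.py
```

```text
11.4 [ 556.12 -155.77   94.83] [ 1.7996e+02 -9.0000e-02  2.4400e+01] [-0.1  0.7  6.1] [ 0.11  0.1  -0.01] 13.90131007081777
```

Call:
arm_command:
  motion:
    - {"offset": [0, 0, 0], "spin": -0.04}
    - {"offset": [0, 0, 0], "spin": -0.04}
    - {"offset": [0, 0, 0], "spin": 0}

```text
time_s: 11.78
ee_pos: [556.1, -155.7, 94.8]
ee_rot: [180.0, -0.1, 29.0]
force: [-0.3, 1.0, 6.3]
gripper_width: 13.4
gripper_force: 25.0
```

Call:
arm_command:
  motion:
    - {"offset": [0, 0, 0], "spin": -0.04}
    - {"offset": [0, 0, 0], "spin": -0.04}
    - {"offset": [0, 0, 0], "spin": 0}

```text
time_s: 12.15
ee_pos: [556.1, -155.7, 94.8]
ee_rot: [180.0, -0.1, 33.6]
force: [-0.4, 1.2, 6.0]
gripper_width: 13.6
gripper_force: 25.0
```

Call:
arm_command:
  motion:
    - {"offset": [0, 0, 0], "spin": -0.055}
    - {"offset": [0, 0, 0], "spin": -0.055}
    - {"offset": [0, 0, 0], "spin": 0}

```text
time_s: 12.52
ee_pos: [556.1, -155.6, 94.8]
ee_rot: [180.0, -0.1, 39.9]
force: [-0.9, 1.1, 6.0]
gripper_width: 13.8
gripper_force: 25.0
```

Call:
arm_command:
  motion:
    - {"offset": [0, 0, 0], "spin": -0.055}
    - {"offset": [0, 0, 0], "spin": -0.055}
    - {"offset": [0, 0, 0], "spin": 0}

```text
time_s: 12.9
ee_pos: [556.1, -155.6, 94.8]
ee_rot: [180.0, -0.1, 46.2]
force: [0.0, 0.6, 6.3]
gripper_width: 14.3
gripper_force: 25.0
```

Call:
arm_command:
  motion:
    - {"offset": [0, 0, 0], "spin": -0.055}
    - {"offset": [0, 0, 0], "spin": -0.055}
    - {"offset": [0, 0, 0], "spin": 0}

```text
time_s: 13.28
ee_pos: [556.3, -155.6, 94.5]
ee_rot: [179.9, -0.1, 52.4]
force: [0.8, 1.6, 4.9]
gripper_width: 13.7
gripper_force: 25.0
```

Call:
arm_command:
  motion:
    - {"offset": [0, 0, 0], "spin": -0.02}
    - {"offset": [0, 0, 0], "spin": 0}

```text
time_s: 13.52
ee_pos: [556.4, -155.7, 94.4]
ee_rot: [179.9, -0.1, 53.6]
force: [1.7, 2.0, 5.5]
gripper_width: 14.1
gripper_force: 25.0
```

```bash
python3 s.py
```

```text
13.525 [ 556.41 -155.73   94.45] [ 1.7991e+02 -8.0000e-02  5.3590e+01] [1.7 2.  5.5] [ 0.56 -0.59 -0.  ] 14.079993469973774
```

Call:
arm_command:
  motion:
    - {"offset": [0, 0, 0], "spin": -0.04}
    - {"offset": [0, 0, 0], "spin": 0}
    - {"offset": [0, 0, 0], "spin": 0}

```text
time_s: 13.9
ee_pos: [555.2, -155.9, 93.4]
ee_rot: [-179.9, 0.0, 55.9]
force: [1.1, 1.3, -1.0]
gripper_width: 14.1
gripper_force: 25.0
```

```bash
python3 s.py
```

```text
13.9 [ 555.19 -155.89   93.43] [-1.7995e+02  3.0000e-02  5.5880e+01] [ 1.1  1.3 -1. ] [ 0.18 -0.32 -0.01] 14.061273104515374
```

It has dropped into the gaps, so I'll follow it down to the plate.

Call:
arm_command:
  motion:
    - {"offset": [0, 0, 0.0015], "spin": 0}
    - {"offset": [0, 0, 0.0015], "spin": 0}
    - {"offset": [0, 0, 0.001], "spin": 0}
    - {"offset": [0, 0, 0], "spin": 0}

```text
time_s: 14.4
ee_pos: [555.1, -156.0, 89.5]
ee_rot: [-179.9, 0.0, 55.9]
force: [-0.1, -0.9, -1.6]
gripper_width: 13.9
gripper_force: 25.0
```

```bash
python3 s.py
```

```text
14.4 [ 555.05 -155.97   89.53] [-1.7994e+02  4.0000e-02  5.5910e+01] [-0.1 -0.9 -1.6] [-0.03 -0.05 -0.01] 13.9341377905667
```

Call:
arm_command:
  motion:
    - {"offset": [0, 0, 0.001], "spin": 0}
    - {"offset": [0, 0, 0.0005], "spin": 0}
    - {"offset": [0, 0, 0], "spin": 0}

```text
time_s: 14.78
ee_pos: [555.5, -156.0, 88.5]
ee_rot: [-180.0, 0.0, 55.9]
force: [-0.8, -0.1, 0.5]
gripper_width: 13.7
gripper_force: 25.0
```

```bash
python3 s.py
```

```text
14.775 [ 555.46 -155.96   88.54] [-1.800e+02  1.000e-02  5.591e+01] [-0.8 -0.1  0.5] [-0.11  0.08 -0.01] 13.661147911380056
```

Call:
arm_command:
  motion:
    - {"offset": [0, 0, 0], "spin": 0.07}
    - {"offset": [0, 0, 0], "spin": 0.07}
    - {"offset": [0, 0, 0], "spin": 0.07}
    - {"offset": [0, 0, 0], "spin": 0.07}
    - {"offset": [0, 0, 0], "spin": 0.07}

```text
time_s: 15.4
ee_pos: [555.7, -155.9, 88.6]
ee_rot: [180.0, -0.0, 35.7]
force: [-0.4, -0.9, -0.7]
gripper_width: 13.8
gripper_force: 25.0
```

```bash
python3 s.py
```

```text
15.4 [ 555.71 -155.94   88.56] [ 1.7998e+02 -1.0000e-02  3.5720e+01] [-0.4 -0.9 -0.7] [ 0.03 -0.06 -0.05] 13.806685684194072
```

Call:
arm_command:
  motion:
    - {"offset": [0, 0, 0], "spin": 0.07}
    - {"offset": [0, 0, 0.0002], "spin": 0.07}
    - {"offset": [0, 0, 0.0003], "spin": 0.07}
    - {"offset": [0, 0, 0.0003], "spin": 0.07}
    - {"offset": [0, 0, 0.0002], "spin": 0.07}

```text
time_s: 16.02
ee_pos: [555.7, -155.9, 87.9]
ee_rot: [180.0, -0.0, 15.7]
force: [-0.6, -0.3, 1.2]
gripper_width: 14.1
gripper_force: 25.0
```

```bash
python3 s.py
```

```text
16.025 [ 555.73 -155.94   87.86] [ 1.7997e+02 -3.0000e-02  1.5690e+01] [-0.6 -0.3  1.2] [0.06 0.09 0.1 ] 14.094915748025103
```

Call:
arm_command:
  motion:
    - {"offset": [0, 0, 0.0003], "spin": 0.07}
    - {"offset": [0, 0, 0.0003], "spin": 0.07}
    - {"offset": [0, 0, 0.0003], "spin": 0.07}
    - {"offset": [0, 0, 0.0003], "spin": 0.07}
    - {"offset": [0, 0, 0.0003], "spin": 0.07}

```text
time_s: 16.65
ee_pos: [555.7, -156.0, 86.4]
ee_rot: [180.0, -0.0, -4.4]
force: [-1.0, 0.2, 1.7]
gripper_width: 13.8
gripper_force: 25.0
```

```bash
python3 s.py
```

```text
16.65 [ 555.71 -156.03   86.41] [ 1.7998e+02 -3.0000e-02 -4.3500e+00] [-1.   0.2  1.7] [0.06 0.18 0.14] 13.78883080422486
```

Call:
arm_command:
  motion:
    - {"offset": [0, 0, 0.0003], "spin": 0.07}
    - {"offset": [0, 0, 0.0003], "spin": 0.07}
    - {"offset": [0, 0, 0.0001], "spin": 0.06}
    - {"offset": [0, 0, 0], "spin": 0.05}
    - {"offset": [0, 0, 0], "spin": 0.04}

```text
time_s: 17.27
ee_pos: [555.9, -156.1, 85.9]
ee_rot: [180.0, -0.1, -20.9]
force: [-0.3, -0.5, 2.4]
gripper_width: 14.0
gripper_force: 25.0
```

```bash
python3 s.py
```

```text
17.275 [ 555.89 -156.08   85.87] [ 1.7999e+02 -6.0000e-02 -2.0920e+01] [-0.3 -0.5  2.4] [0.06 0.14 0.1 ] 13.963498307790475
```

Call:
arm_command:
  motion:
    - {"offset": [0, 0, 0], "spin": 0.03}
    - {"offset": [0, 0, 0], "spin": 0}
    - {"offset": [0, 0, 0], "spin": 0}

```text
time_s: 17.65
ee_pos: [555.9, -156.1, 85.7]
ee_rot: [180.0, -0.1, -22.6]
force: [-0.6, -0.5, 5.0]
gripper_width: 13.7
gripper_force: 25.0
```

```bash
python3 s.py
```

```text
17.65 [ 555.9  -156.09   85.72] [ 1.800e+02 -6.000e-02 -2.259e+01] [-0.6 -0.5  5. ] [-0.01  0.15 -0.05] 13.693100461747152
```

Call:
arm_command:
  motion:
    - {"offset": [0, 0, 0], "spin": 0}
    - {"offset": [0, 0, 0], "spin": 0}
    - {"offset": [0, 0, 0], "spin": 0}
    - {"offset": [0, 0, -0.02], "spin": 0}
    - {"offset": [0, 0, -0.03], "spin": 0}
  jaw: 0.05

```text
time_s: 18.27
ee_pos: [554.8, -155.6, 134.6]
ee_rot: [180.0, 0.2, -22.6]
force: [0.3, -0.4, 0.2]
gripper_width: 50.2
gripper_force: 0.0
```

Call:
arm_command:
  motion:
    - {"offset": [0, 0, -0.05], "spin": 0}
    - {"offset": [-0.045, 0, 0], "spin": 0}
    - {"offset": [-0.045, 0, 0], "spin": 0}
    - {"offset": [-0.045, 0, 0], "spin": 0}
    - {"offset": [0, 0, 0], "spin": 0}

```text
time_s: 18.9
ee_pos: [427.9, -103.0, 185.1]
ee_rot: [180.0, 0.1, -22.6]
force: [0.8, -0.2, -0.4]
gripper_width: 50.1
gripper_force: 0.0
```

```bash
python3 m.py fence_pointer rider_mark knob_grip; python3 - <<'E'
from h import *
a,D=env.grab_frame('top');cv2.imwrite('pics/top2.png',a);b,_=env.grab_frame('side');cv2.imwrite('pics/side2.png',b)
f=lambda i,k:cv2.resize(cv2.convertScaleAbs(i,alpha=1.3),None,fx=k,fy=k,interpolation=cv2.INTER_CUBIC)
A=f(a[95:275,265:435],3);B=f(b[180:360,200:360],3)[:,:310*1]
cv2.imwrite('pics/f.png',np.hstack([A,f(a[105:165,295:335],6)[:360].copy() if 0 else np.zeros((A.shape[0],4,3),np.uint8),cv2.resize(b[200:380,210:350],(280,A.shape[0]))]))
g=cv2.cvtColor(a,cv2.COLOR_BGR2GRAY)
for r in (140,148,156): print(r,295,g[r,295:318].tolist())
s=env.state();print(s['ee_pos'],s['force'],s['time_s'])
E
```

```text
fence_pointer top [([311.0, 127.6], 0.63)] [702.8 -39.6  28. ] fence_pointer side [([327.1, 235.7], 0.95)] [701.1 -48.8  28. ] 
   tri (array([704.91712072, -40.72401038,  17.35574956]), np.float64(0.12745123021797877))
rider_mark top [([310.7, 119.7], 0.63)] [715.6 -39.1  28. ] rider_mark side [([334.4, 234.7], 0.4)] [713. -49.  28.] 
   tri (array([717.78399176, -40.29222317,  16.49628749]), np.float64(0.4623786287951293))
knob_grip top [([395.3, 221.9], 0.87)] [ 552.4 -153.6   98. ] knob_grip side [([247.9, 289.7], 0.78)] [ 553.6 -165.6   98. ] 
   tri (array([ 553.59921018, -157.5015479 ,   85.07952007]), np.float64(2.659607820900215))
140 295 [156, 154, 155, 155, 155, 155, 154, 157, 146, 70, 83, 130, 126, 125, 132, 156, 156, 154, 155, 155, 155, 155, 156]
148 295 [155, 154, 155, 154, 155, 157, 143, 65, 103, 130, 129, 133, 145, 156, 155, 153, 155, 155, 153, 155, 154, 155, 155]
156 295 [154, 155, 158, 158, 138, 78, 136, 130, 128, 135, 157, 155, 155, 155, 154, 154, 155, 155, 154, 155, 155, 156, 155]
[ 431.28278174 -104.23200253  185.02561157] [ 0.39463745 -0.15227582 -0.8979446 ] 19.4
```

View pics/f.png

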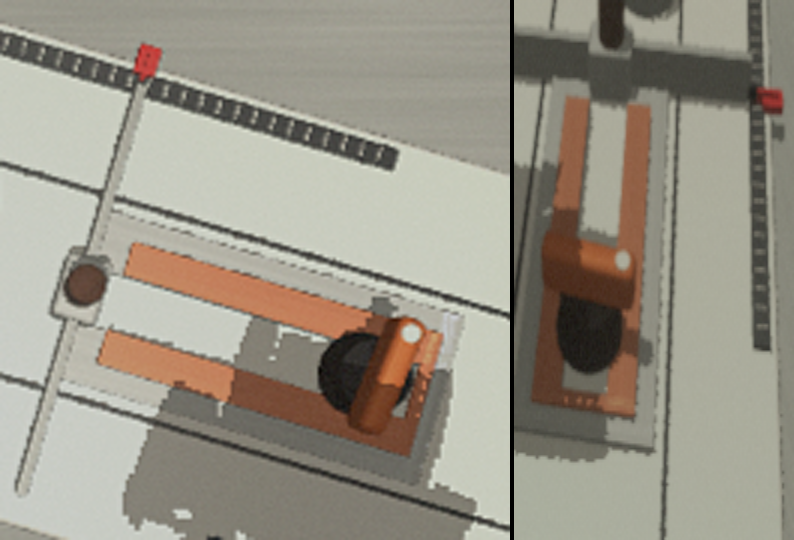

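The fence has not moved and the pointer still lines up with the rider at about (312,122). The knob stays turned at about −23°, held low on the plate.

```bash
python3 -c "
from workcell import env
print(env.job_done())"
```

```text
the job is handed in; nothing more can be done
None
```

I handed the job in at about 19 s of the 72 s allowed, but got no verdict back: the fence pointer is in line with the rider to within about 1 mm, the knob was turned back until it dropped and then forwards about 77° until it was tight, and the arm is clear of everything.

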